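# Shut and lock the filter cover of a fume extractor

## Robot

A 6-joint arm with a two-finger parallel gripper is mounted at the origin on the work surface. World frame = base frame: x ahead of the robot, y to its left, z up, the work surface at z = 0. Lengths are in m, angles in rad, forces in N, time in s.
With the tool pointing down it reaches from about 0.35 to 0.775 m from the base axis. Payload 7.3 kg.
Tool frame: the origin (TCP) lies midway between the tips of the shut fingers; the grasp point (between the pads) lies grasp_offset behind it (grasp_offset is the distance from the TCP to the grasp point, in m); z points along the fingers, y is the line along which they close (so a half turn about z gives the same grasp; the last joint's range is limited). The gripper opens to 92 mm and grips with 3 to 60 N. Pads are 19 mm wide; open, the fingers measure 130 mm over their backs; the gripper's body (75 mm by 190 mm) begins 47 mm behind the grasp point.
Start: joints at [-0.146, 0.342, 1.524, -0, 1.275, -0.146], TCP at [0.525, 0, 0.227] pointing down, gripper open.
Joint ranges: [-2.53, 2.53], [-0.77, 2.02], [0.04, 2.7], [-1, 4.14], [0.28, 2.66], [-3.11, 3.11]. Speed limits (rad/s): [2.57, 2.57, 3.14, 3.14, 3.14, 3.14].

## Interface

Orientations are given as [roll, pitch, yaw] about the fixed x, y, z axes, in that order (R = Rz(yaw) Ry(pitch) Rx(roll)).
In Python, from cell import * gives the robot as it stands.
- The arm moves only by the tool step_arm, never from a script. Its argument "plan" is a list of rows, each a list of 5 numbers: the closure, from -1 (fully open) to 1 (shut), then the shift along the tool's x, y, z in m, then the turn about the tool's z in rad. In form: [[hand, x, y, z, twist], ...]. A call has 1 to 20 rows; each row is the pose to reach, as a shift and turn from the pose commanded when the call began, along the tool's axes at that moment; what a row does not reach only later rows make up. A row lasts 1/8 s, in which the tool goes at most 62.5 mm and 10.7 degrees, less where a joint would pass 70% of its speed; a pose out of reach is approached as far as the arm can. A call with a gripper value outside its range is refused whole. The fingers move at their own pace and stop on an object; "grip_force" is the grip in N (left out, the last holds). Time passes only in rows, so rows that repeat a pose let the fingers close. It gives the time, the measured TCP pose, the force, the opening and the grip force at its end, in the units of the state.
- observe(): the state, without advancing time (a new reading comes with each control period).
- read_camera(name): name is "scene" or "side" or "wrist"; returns a dict with "img" (480x640x3 uint8, red, green, blue), "range_z" (480x640 float32, m along the optical axis (not along the pixel's ray), 0 where there is no reading), "fx", "fy", "cx", "cy" (pixels), "R" (3x3) and "t" (3): a world point X has camera coordinates R X + t; the wrist camera has in their place "T_tool_cam" (4x4, takes a point from camera to tool coordinates, whose origin is the TCP and whose axes are the flange's). Camera axes: x right, y down, z forward; pixel columns grow to the right and rows downward; lengths in m; the calibration is good to about 2 mm. A picture is of the moment at which its call begins: read the wrist's pose just before it.
- hand_in(): hands the job in; it is judged then, once.
The state is a dict: "time": time; "qpos": joint angles; "qvel": joint speeds; "joint_efforts": joint torques, N m; "tool_pos": TCP position; "tool_rot": TCP orientation; "contact_force": force on the tool from outside, world axes, zero at the start; "torque": the same for the moment, N m; "opening": finger opening in m; "grip_force": force on a finger pad.
Only numpy, scipy, OpenCV 4.12 (cv2) and the standard library are available. Lean on these libraries where they do the work, as an engineer would, in place of code of your own. Each camera call takes 0.05 s, during which the arm holds its last target. There are 200 camera calls.

## Task

Close up the filter box of the welding bench's fume extractor: push the raised cover down with a fingertip until it is fully shut, then set a fingertip in the slot of each of its two round quarter-turn fasteners and turn both clockwise to the stop, so that both slots lie parallel to the cover's front edge. Turn the fasteners only once the cover is shut, do not raise the cover any further, and leave the loose things on and beside the box where they are.

Things in the scene. Friction and masses are not known exactly. Their poses are not given: they have to be found in the camera images.
- filter_box: The filter box of a bench fume extractor, grey sheet steel, fixed to the bench, 270 mm (its x, front to back) by 400 mm (its y) by 120 mm tall. Origin: centre of its underside, on the bench. Its +x points to the back (hinge side, with a round duct stub), -x to the front (louvres), +y to its left as the robot sees it, z up. A small loose jar stands on the ledge left of the cover.
- cover (a joint): Hinge of the cover, rad: 0 = shut flat on the box (also its stop), grows as the front edge rises; starts 0.25 to 0.55. The hinge is a stiff friction hinge: the cover stays wherever it is left, and about 5 N straight down near its front edge moves it. It does not spring back up.
- cover_hinge (a point): Middle of the cover's hinge line, at the height of the cover's underside when shut: 110 mm behind the box's centre (box x = +0.110), 120 mm above the bench. The hinge line runs along the box's y.
- cover_press (a point): Place to press on the cover: on its upper face, midway between the two fasteners, 200 mm from the hinge line. The cover is a plain aluminium plate 240 mm by 294 mm, 8 mm thick; its front edge is 40 mm beyond this point. Shut, this point is 128 mm above the bench (box x = -0.090). It moves with the cover, and its z axis is the plate's normal.
- cam_left (a joint): Angle of the left (box +y) quarter-turn fastener, rad, clockwise seen from above: 0 = open, slot pointing front to back (along the box's x); 1.571 = locked, slot parallel to the cover's front edge, at a hard stop. Starts 0 to 0.35. It takes about 0.12 N m (some 5 N at 26 mm from its axis) and stays where it is left.
- slot_left (a point): Slot of the left (box +y) fastener: floor centre, on the turning axis, 175 mm from the hinge line (cover shut: box x = -0.065, y = +0.088, 134 mm above the bench). Round grey plastic disc 84 mm across, standing 22 mm above the cover; one straight slot right across it, open at both ends, 34 mm wide, 16 mm deep, dark-floored. The point turns with it: x along the slot, z the turning axis (up when shut).
- cam_right (a joint): Angle of the right (box -y) quarter-turn fastener, rad, clockwise seen from above: 0 = open, slot pointing front to back (along the box's x); 1.571 = locked, slot parallel to the cover's front edge, at a hard stop. Starts 0 to 0.35. It takes about 0.12 N m (some 5 N at 26 mm from its axis) and stays where it is left.
- slot_right (a point): Slot of the right (box -y) fastener: floor centre, on the turning axis, 175 mm from the hinge line (cover shut: box x = -0.065, y = -0.088, 134 mm above the bench). Round grey plastic disc 84 mm across, standing 22 mm above the cover; one straight slot right across it, open at both ends, 34 mm wide, 16 mm deep, dark-floored. The point turns with it: x along the slot, z the turning axis (up when shut).
- tip_jar: Loose bystander: clear jar with a steel cap, 40 mm across, 50 mm tall, upright on the box's left ledge (box top, 120 mm above the bench); origin under its centre.
- chipping_hammer: Loose bystander: wooden-handled hammer 240 mm long lying on the bench in front of the box; origin at its underside.
- tube_offcut: Loose bystander: square steel tube 140 x 40 x 40 mm on the bench left of the box; origin under its centre.
- weld_square: Loose bystander: triangular grey welding square 90 mm long, 90 mm tall, on the bench right of the box; origin under its centre.

How it is judged:
By the outcome, as a careful person would: the job done as asked, in the order asked, and still so for the second after the job is handed in, with the robot touching nothing.
It also fails if it takes over 61 s, if anything falls off the work surface, if the arm or the gripper's body presses on something with over 40 N, if the wrist force passes 120 N, or if a joint passes its speed limit or range.

## Working session

There is one attempt and no reset: what is moved stays moved. The work goes in short steps, Python scripts to look and compute and a tool call to move; the robot and the scene stay as the last step left them, time stands still between calls to the robot, and variables do not carry over. Pictures are saved under pics/ and viewed, at most 10 in all, crops included, and the job is handed in when it is done.

Besides the shell and the picture viewer there is one more tool, called after ">>>" by a JSON object that holds its "name" and its "arguments". step_arm: Moves the arm, as the interface text tells. Its arguments: {"type":"object","properties":{"plan":{"type":"array","items":{"type":"array","items":{"type":"number"}}},"grip_force":{"type":"number"}},"required":["plan"]}

```bash
mkdir -p pics; cat > h.py <<'E'
from cell import *
import numpy as np, cv2
def cloud(c):
    v,u=np.mgrid[0:480,0:640]; z=c["range_z"]
    P=np.stack([(u-c["cx"])/c["fx"]*z,(v-c["cy"])/c["fy"]*z,z],-1)
    return (P-c["t"])@c["R"]   # R^T(P-t)
E
python3 - <<'E'
from h import *
s=observe(); print(s)
for n in("scene","side"):
    c=read_camera(n); cv2.imwrite(f"pics/{n}.png",c["img"][...,::-1]); np.savez(f"{n}.npz",**c)
    print(n,c["fx"],-c["R"].T@c["t"],c["R"][2])
E
```

```text
{'time': 0.0, 'qpos': array([-1.45955850e-01,  3.42710550e-01,  1.52504311e+00, -3.00528351e-05,
        1.27540516e+00, -1.45983986e-01]), 'qvel': array([-0.00071749,  0.00018038,  0.00026706, -0.00174383, -0.00055147,
        0.00199373]), 'joint_efforts': array([ 7.61924657e-04, -4.31245601e+01, -2.44219762e+01,  7.17750052e-02,
        5.59406646e-02, -1.04314388e-04]), 'tool_pos': array([5.24576785e-01, 9.84066405e-05, 2.26042182e-01]), 'tool_rot': array([-3.14003897e+00, -1.99392061e-04,  1.57083308e+00]), 'contact_force': array([ 0.15992578, -0.48627183,  0.55366979]), 'torque': array([ 0.07492183, -0.01821434,  0.00884288]), 'grip_force': 0.0, 'opening': 0.09218891374368919}
scene 479.8200681619416 [0.9870884  0.26022762 0.80270545] [-0.49264497 -0.24701567 -0.83443645]
side 462.0890285754474 [ 0.474605   -0.55555965  0.7774122 ] [ 0.08531708  0.66416097 -0.74270533]
```

View pics/scene.png

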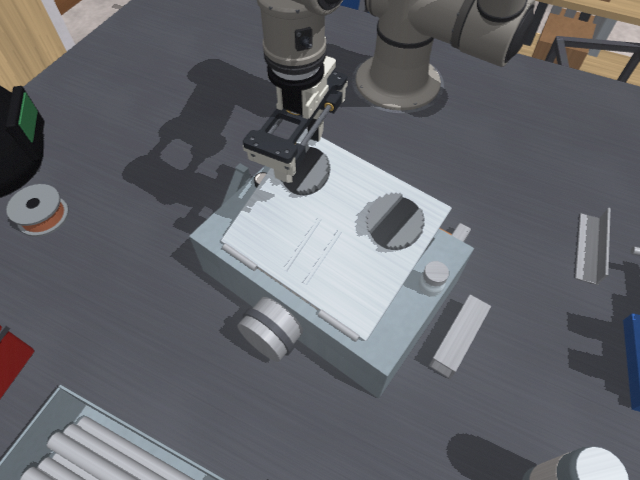

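View pics/side.png

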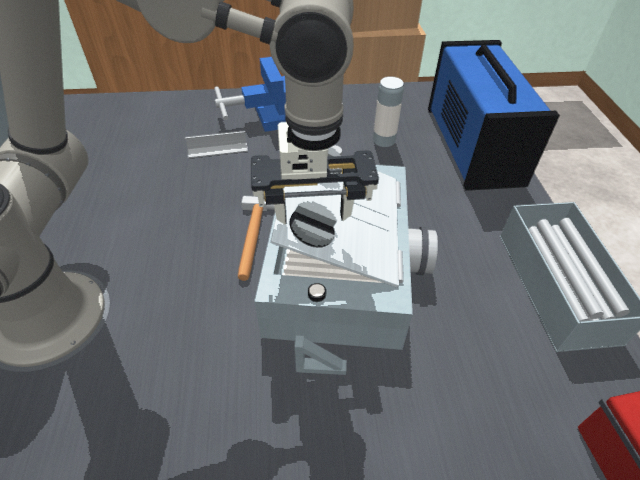

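The scene view (from behind) shows the cover raised, hinges at (238,255) and (340,323), left fastener at (396,222), right fastener at (308,170), jar at (435,277). The side view shows the right fastener at (314,224), the hammer at (250,240), and a small capped knob on the right ledge at (316,291).

```bash
python3 - <<'E'
from h import *
A=[]
for n in("scene","side"):
    c=dict(np.load(n+".npz")); P=cloud(c); ok=c["range_z"]>0
    m=ok&(abs(P[...,2]-.12)<.004)&(P[...,0]>.3)&(P[...,0]<.85)&(abs(P[...,1])<.4)
    k,l,st,_=cv2.connectedComponentsWithStats(m.astype(np.uint8))
    print(n,[(st[i].tolist(),P[l==i].mean(0).round(3).tolist()) for i in range(1,k) if st[i,4]>150])
    m=np.isin(l,[i for i in range(1,k) if st[i,4]>150]); Q=P[m]; A.append(Q)
    r=cv2.minAreaRect(Q[:,:2].astype(np.float32)); print(r)
    # cover: bright pixels above box
    g=c["img"].min(-1); m=ok&(g>200)&(P[...,2]>.135)&(P[...,2]<.26)&(P[...,0]>.35)&(P[...,0]<.75)&(abs(P[...,1])<.25)
    Q=P[m]
    for _ in range(6):
        X=np.c_[Q[:,:2],np.ones(len(Q))]; w=np.linalg.lstsq(X,Q[:,2],rcond=None)[0]; e=abs(X@w-Q[:,2]); Q=Q[e<max(.004,np.median(e)*2)]
    print("cover",len(Q),w,"tilt",np.arctan(np.hypot(*w[:2])),"dir",np.arctan2(-w[1],-w[0]),Q.min(0),Q.max(0))
Q=np.vstack(A); print(cv2.minAreaRect(Q[:,:2].astype(np.float32)))
E
```

```text
scene [([190, 166, 285, 212, 8940], [0.648, 0.141, 0.12])]
((0.5846024751663208, 0.08440697193145752), (0.4014216661453247, 0.27315643429756165), 79.1331787109375)
cover 16528 [-0.41091966  0.07993331  0.40832884] tilt 0.39645596789135523 dir -0.19212366245659335 [ 0.46195798 -0.07495685  0.13500006] [0.70825726 0.24661626 0.22144435]
side [([255, 165, 158, 151, 5977], [0.58, -0.04, 0.121])]
((0.5858796238899231, 0.08546747267246246), (0.40587615966796875, 0.2705405652523041), 79.06881713867188)
cover 4729 [-0.41096994  0.07994096  0.40992378] tilt 0.39649920081350537 dir -0.192118673216028 [ 0.45714867 -0.07592805  0.13501282] [0.70859632 0.21477402 0.22215091]
((0.5849408507347107, 0.08539362251758575), (0.40589791536331177, 0.2731434106826782), 79.18272399902344)
```

>>> {"name": "step_arm", "arguments": {"plan": [[-1, 0, 0, -0.06, 0], [-1, 0, 0, -0.06, 0], [1, 0.05, -0.005, -0.06, 0.1], [1, 0.098, -0.01, -0.06, 0.19], [1, 0.098, -0.01, -0.06, 0.19], [1, 0.098, -0.01, -0.06, 0.19], [1, 0.098, -0.01, -0.06, 0.19], [1, 0.098, -0.01, -0.01, 0.19], [1, 0.098, -0.01, -0.01, 0.19], [1, 0.098, -0.01, -0.01, 0.19]]}}

```text
time: 1.35
tool_pos: [0.5158, 0.0974, 0.2381]
tool_rot: [3.14, -0.0, 1.38]
contact_force: [0.9, 0.3, 0.7]
opening: 0.0165
grip_force: 0.0
```

```bash
python3 - <<'E'
from h import *
s=observe(); print(s["tool_pos"],s["tool_rot"],s["qpos"],s["opening"],s["contact_force"])
c=read_camera("side"); cv2.imwrite("pics/side2.png",cv2.resize(c["img"][120:330,180:440,::-1],None,fx=2.5,fy=2.5))
c=read_camera("wrist"); print(c["T_tool_cam"].round(3))
cv2.imwrite("pics/w2.png",c["img"][...,::-1])
E
```

```text
[0.51580335 0.0974442  0.23808473] [ 3.14005855e+00 -2.90760877e-04  1.37992312e+00] [ 4.06962993e-02  3.32170550e-01  1.50635641e+00 -7.16679830e-05
  1.30150582e+00  2.31588739e-01] 0.016495638724589583 [0.88409439 0.26078835 0.72904715]
[[ 0.001 -0.968 -0.251  0.068]
 [ 1.     0.001 -0.    -0.001]
 [ 0.    -0.251  0.968 -0.158]
 [ 0.     0.     0.     1.   ]]
```

View pics/side2.png

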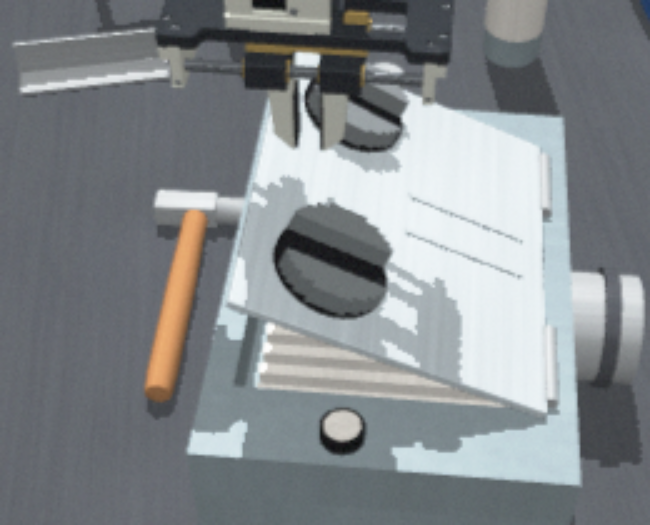

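Closed fingers hang above the gap between the fasteners (tips near (310,140) in the crop); both slots point nearly front to back. Pressing now.

>>> {"name": "step_arm", "arguments": {"plan": [[1, 0, 0, 0.02, 0], [1, 0, -0.002, 0.03, 0], [1, 0, -0.004, 0.04, 0], [1, 0, -0.007, 0.05, 0], [1, 0, -0.01, 0.06, 0], [1, 0, -0.013, 0.07, 0], [1, 0, -0.016, 0.08, 0], [1, 0, -0.018, 0.09, 0], [1, 0, -0.019, 0.1, 0], [1, 0, -0.02, 0.106, 0], [1, 0, -0.02, 0.106, 0]]}}

```text
time: 2.82
tool_pos: [0.4958, 0.1018, 0.1311]
tool_rot: [3.141, -0.0, 1.381]
contact_force: [1.8, 0.7, 1.9]
opening: 0.0009
grip_force: 1.2
```

>>> {"name": "step_arm", "arguments": {"plan": [[1, 0, 0, 0.003, 0], [1, 0, 0, 0.005, 0], [1, 0, 0, 0.005, 0]]}}

```text
time: 3.2
tool_pos: [0.4957, 0.1019, 0.1281]
tool_rot: [3.139, -0.0, 1.381]
contact_force: [-4.5, -1.7, 21.9]
opening: -0.0001
grip_force: 10.9
```

>>> {"name": "step_arm", "arguments": {"plan": [[1, 0, 0, 0.002, 0], [1, 0, 0, 0.002, 0], [1, 0, 0, 0.002, 0]]}}

```text
time: 3.58
tool_pos: [0.4958, 0.1019, 0.1279]
tool_rot: [3.138, -0.001, 1.381]
contact_force: [-9.5, -1.2, 37.9]
opening: 0.0004
grip_force: 18.6
```

>>> {"name": "step_arm", "arguments": {"plan": [[1, 0, 0, -0.05, 0], [1, 0, 0, -0.1, 0], [1, 0, 0, -0.15, 0], [1, 0, 0, -0.15, 0], [1, 0, 0, -0.15, 0]]}}

```text
time: 4.2
tool_pos: [0.4945, 0.1018, 0.2726]
tool_rot: [-3.139, 0.001, 1.381]
contact_force: [0.2, -0.5, -0.7]
opening: 0.0006
grip_force: 0.0
```

```bash
cat >> h.py <<'E'
from scipy.spatial.transform import Rotation as Rt
def wrist():
    s=observe(); c=read_camera("wrist"); T=c["T_tool_cam"]; R=Rt.from_euler("xyz",s["tool_rot"]).as_matrix()
    Rw=R@T[:3,:3]; tw=R@T[:3,3]+s["tool_pos"]; c["R"]=Rw.T; c["t"]=-Rw.T@tw; return c
B=np.array([.585,.085]); ex=np.array([.982,-.190]); ey=np.array([.190,.982])
E
python3 - <<'E'
from h import *
for n in("side","wrist","scene"):
    c=wrist() if n=="wrist" else read_camera(n)
    P=cloud(c); cv2.imwrite(f"pics/{n}3.png",c["img"][...,::-1]); np.savez(n+"3.npz",**c)
    b=np.dstack([(P[...,:2]-B)@ex,(P[...,:2]-B)@ey,P[...,2]])
    m=(c["range_z"]>0)&(c["img"].min(-1)>190)&(b[...,0]>-.12)&(b[...,0]<.1)&(abs(b[...,1])<.14)&(b[...,2]<.15)&(b[...,2]>.11)
    Q=b[m]; X=np.c_[Q[:,:2],np.ones(len(Q))]; print(n,len(Q),np.linalg.lstsq(X,Q[:,2],rcond=None)[0] if len(Q)>50 else 0)
    for sgn in(1,-1):
        d=(c["range_z"]>0)&(np.hypot(b[...,0]+.065,b[...,1]-sgn*.088)<.06)
        top=d&(abs(b[...,2]-.150)<.004); fl=d&(abs(b[...,2]-.134)<.004)&(np.hypot(b[...,0]+.065,b[...,1]-sgn*.088)<.04)&(c["img"].max(-1)<90)
        if top.sum()<100 or fl.sum()<60: print(sgn,top.sum(),fl.sum()); continue
        print(sgn,"disc",cv2.minEnclosingCircle(b[top][:,:2].astype(np.float32)),"slot",fl.sum(),cv2.minAreaRect(b[fl][:,:2].astype(np.float32)), "medz",np.median(b[top][:,2]))
E
```

```text
side 7865 [-0.00305198 -0.0004013   0.12930753]
1 disc ((-0.06597964465618134, 0.08761025220155716), 0.04527110606431961) slot 203 ((-0.06596757471561432, 0.07966059446334839), (0.05608798936009407, 0.07849086076021194), 81.17281341552734) medz 0.1505876896621617
-1 disc ((-0.06383594125509262, -0.08865539729595184), 0.044870637357234955) slot 375 ((-0.06538572907447815, -0.09828875213861465), (0.05885119363665581, 0.07889573276042938), 88.45311737060547) medz 0.15069245264040948
wrist 48090 [8.52605562e-05 2.93533590e-04 1.28178562e-01]
1 disc ((-0.0659060925245285, 0.08881444483995438), 0.04404998943209648) slot 4210 ((-0.06483276933431625, 0.08891741931438446), (0.033792644739151, 0.07980281859636307), 81.56265258789062) medz 0.15015734546026033
-1 34 0
scene 13726 [0.00121377 0.00062946 0.12780775]
1 disc ((-0.06515856832265854, 0.08796189725399017), 0.04401235282421112) slot 665 ((-0.06342138350009918, 0.09724385291337967), (0.05356677994132042, 0.07946987450122833), 81.3692626953125) medz 0.14962698851942052
-1 disc ((-0.06367132812738419, -0.08759336918592453), 0.04428590089082718) slot 529 ((-0.06474834680557251, -0.07884271442890167), (0.05492575466632843, 0.07933322340250015), 87.56180572509766) medz 0.1494110593210948
```

View pics/side3.png

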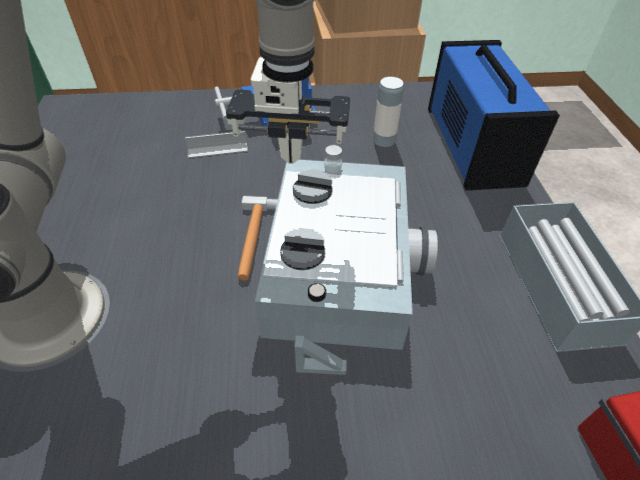

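View pics/wrist3.png

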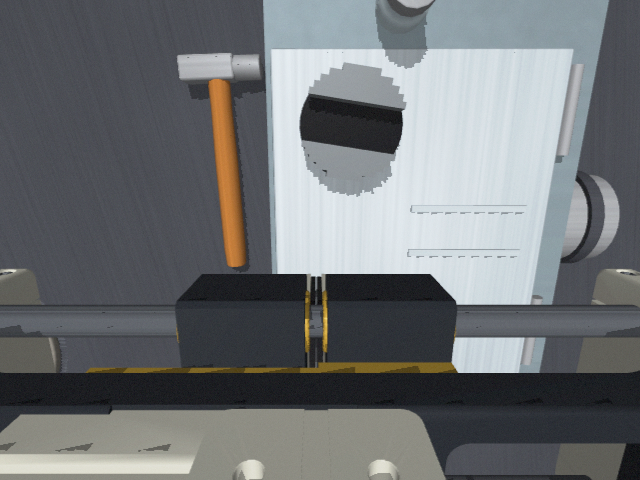

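Cover is shut flat (slope about 0, upper face at 128 mm). In the wrist view the left slot spans (300,125)–(403,125), about 8° clockwise. The jar, hammer and square are undisturbed.

>>> {"name": "step_arm", "arguments": {"plan": [[0.1, 0.045, 0.014, 0, 0.08], [0.1, 0.089, 0.027, 0, 0.15], [0.1, 0.089, 0.027, 0, 0.15], [0.1, 0.089, 0.027, 0.05, 0.15], [0.1, 0.089, 0.027, 0.1, 0.15], [0.1, 0.089, 0.027, 0.1, 0.15], [0.1, 0.089, 0.027, 0.1, 0.15]]}}

```text
time: 5.22
tool_pos: [0.5395, 0.1838, 0.1753]
tool_rot: [3.14, -0.001, 1.231]
contact_force: [-0.3, -0.3, 0.4]
opening: 0.041
grip_force: 0.0
```

```bash
python3 - <<'E'
from h import *
s=observe(); p=s["tool_pos"]; print(p,s["tool_rot"],s["opening"],s["contact_force"],s["torque"],s["qpos"])
print("box",(p[:2]-B)@ex,(p[:2]-B)@ey)
c=read_camera("side"); cv2.imwrite("pics/side4.png",cv2.resize(c["img"][90:300,220:440,::-1],None,fx=2.5,fy=2.5))
E
```

```text
[0.53950201 0.18382807 0.17534368] [ 3.13988338e+00 -8.63500171e-04  1.23058463e+00] 0.041003777361657015 [-0.25983109 -0.26121267  0.41069242] [ 0.00597234  0.02659527 -0.01419729] [ 1.94021189e-01  4.66442758e-01  1.47725699e+00 -1.36636882e-04
  1.19598213e+00  5.34283526e-01]
box -0.063456359433271 0.08840454705291857
```

View pics/side4.png

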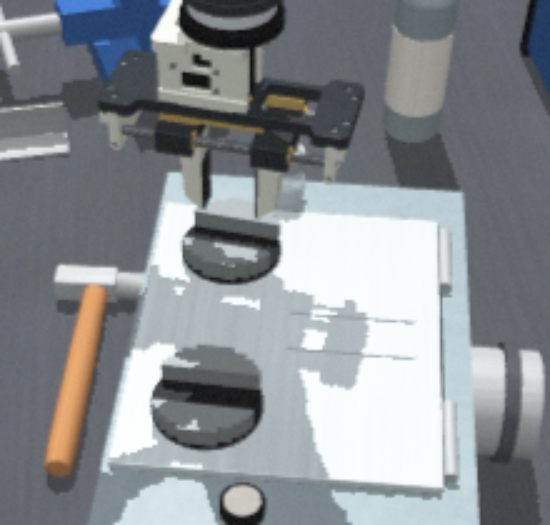

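>>> {"name": "step_arm", "arguments": {"plan": [[0.1, 0, -0.001, 0.015, 0], [0.1, 0, -0.001, 0.028, 0], [0.1, 0, -0.001, 0.037, 0], [0.1, 0, -0.001, 0.037, 0]]}}

```text
time: 5.78
tool_pos: [0.5372, 0.1843, 0.1357]
tool_rot: [-3.14, 0.001, 1.231]
contact_force: [0.4, -0.2, 1.7]
opening: 0.0409
grip_force: 0.0
```

```bash
python3 -c "
from h import *
import cell; print(getattr(cell,'grasp_offset',None))
s=observe(); print(s['tool_pos'],s['contact_force'],s['torque'],s['opening'])"
```

```text
0.0188
[0.53721981 0.18434636 0.13568461] [ 0.42694189 -0.23391442  1.68604108] [-0.02314623 -0.01612553  0.04164168] 0.04094877115896244
```

>>> {"name": "step_arm", "arguments": {"plan": [[0.1, 0, 0, -0.001, 0.12], [0.1, 0, 0, -0.001, 0.24], [0.1, 0, 0, -0.001, 0.36], [0.1, 0, 0, -0.001, 0.48], [0.1, 0, 0, -0.001, 0.6], [0.1, 0, 0, -0.001, 0.72], [0.1, 0, 0, -0.001, 0.84], [0.1, 0, 0, -0.001, 0.96], [0.1, 0, 0, -0.001, 1.08], [0.1, 0, 0, -0.001, 1.2], [0.1, 0, 0, -0.001, 1.32], [0.1, 0, 0, -0.001, 1.42], [0.1, 0, 0, -0.001, 1.5], [0.1, 0, 0, -0.001, 1.5]]}}

```text
time: 7.52
tool_pos: [0.5383, 0.1845, 0.1381]
tool_rot: [-3.141, -0.001, -0.268]
contact_force: [0.8, -0.1, -1.7]
opening: 0.0413
grip_force: 0.6
```

```bash
python3 -c "
from h import *
s=observe(); print(s['tool_pos'],s['contact_force'],s['torque'],s['tool_rot'],s['opening'])"
```

```text
[0.53827406 0.18453878 0.13805918] [ 0.79786067 -0.10342179 -1.68092077] [ 0.15158417 -0.03194939  0.02104018] [-3.14103094e+00 -1.14911451e-03 -2.68423369e-01] 0.041257088688372676
```

>>> {"name": "step_arm", "arguments": {"plan": [[0.1, 0, 0, 0, 0.05], [0.1, 0, 0, 0, 0.08], [0.1, 0, 0, 0, 0.08]]}}

```text
time: 7.9
tool_pos: [0.5383, 0.1845, 0.138]
tool_rot: [-3.141, -0.001, -0.348]
contact_force: [2.2, 0.5, -0.8]
opening: 0.0411
grip_force: 1.6
```

```bash
python3 -c "
from h import *
s=observe(); print(s['tool_pos'],s['contact_force'],s['torque'],s['tool_rot'],s['opening'])"
```

```text
[0.53829347 0.18449795 0.13799091] [ 2.18667584  0.52141847 -0.78721253] [ 0.11136431 -0.42542098  0.11716936] [-3.14096218e+00 -1.20441758e-03 -3.48129095e-01] 0.04112513217314509
```

>>> {"name": "step_arm", "arguments": {"plan": [[0.1, 0, 0, 0, 0.04], [0.1, 0, 0, 0, 0.06], [0.1, 0, 0, 0, 0.06]]}}

```text
time: 8.28
tool_pos: [0.5385, 0.1844, 0.138]
tool_rot: [-3.141, -0.002, -0.407]
contact_force: [6.0, -0.2, -0.8]
opening: 0.0416
grip_force: 9.5
```

```bash
python3 -c "
from h import *
s=observe(); print(s['tool_pos'],s['contact_force'],s['torque'],s['tool_rot'],s['opening'])"
```

```text
[0.53845145 0.18439575 0.13795779] [ 5.98405042 -0.23252796 -0.78273355] [ 0.05369001 -0.80543707  0.79957134] [-3.14108854e+00 -1.69520657e-03 -4.07368127e-01] 0.04157343706120042
```

>>> {"name": "step_arm", "arguments": {"plan": [[0.1, 0, 0, 0, 0.04], [0.1, 0, 0, 0, 0.06], [0.1, 0, 0, 0, 0.06]]}}

```text
time: 8.65
tool_pos: [0.5386, 0.1843, 0.138]
tool_rot: [3.141, -0.003, -0.462]
contact_force: [6.0, -0.3, -2.0]
opening: 0.0414
grip_force: 38.8
```

```bash
python3 -c "
from h import *
s=observe(); print(s['tool_pos'],s['contact_force'],s['torque'],s['tool_rot'],s['opening'])"
```

```text
[0.53857045 0.18434472 0.13796167] [ 5.97523045 -0.2576994  -1.9990611 ] [ 0.06832935 -0.95367875  3.35642564] [ 3.14108855e+00 -3.10040344e-03 -4.61552586e-01] 0.04143870104306293
```

>>> {"name": "step_arm", "arguments": {"plan": [[0.1, 0, 0, 0, -0.14], [0.1, 0, 0, 0, -0.27], [0.1, 0, 0, 0, -0.27], [0.1, 0, 0, -0.03, -0.27], [0.1, 0, 0, -0.06, -0.27], [0.1, 0, 0, -0.11, -0.27], [0.1, 0, 0, -0.11, -0.27], [0.1, 0, 0, -0.11, -0.27]]}}

```text
time: 9.65
tool_pos: [0.5371, 0.1844, 0.2472]
tool_rot: [3.141, 0.001, -0.201]
contact_force: [-0.1, -0.2, -0.1]
opening: 0.0414
grip_force: 0.0
```

```bash
cat > m.py <<'E'
from h import *
import sys
s=observe(); p=s["tool_pos"]; print(p,s["tool_rot"],s["torque"],s["qpos"][5])
R=Rt.from_euler("xyz",s["tool_rot"]).as_matrix()
tgt=np.r_[B-.065*ex-.088*ey,p[2]]
print("to right",tgt, R.T@(tgt-p))
for n in("scene","side"):
    c=read_camera(n); P=cloud(c); b=np.dstack([(P[...,:2]-B)@ex,(P[...,:2]-B)@ey,P[...,2]])
    for sgn in(1,-1):
        r=np.hypot(b[...,0]+.065,b[...,1]-sgn*.088)
        top=(c["range_z"]>0)&(r<.046)&(abs(b[...,2]-.150)<.004)
        # inner edges: directions of the two halves -> split normal
        Q=b[top][:,:2]
        if len(Q)<100: print(n,sgn,len(Q));continue
        _,lab,cen=cv2.kmeans(Q.astype(np.float32),2,None,(3,50,1e-5),5,cv2.KMEANS_PP_CENTERS)
        d=cen[1]-cen[0]; print(n,sgn,"slot clockwise deg",(-(np.degrees(np.arctan2(d[1],d[0]))-90))%180, np.linalg.norm(d))
E
python3 m.py
```

```text
[0.53707407 0.18436218 0.24716799] [ 3.14118670e+00  1.33748062e-03 -2.00838916e-01] [ 0.05072554  0.14456121 -0.01650513] 1.9672383421122
to right [0.50445    0.010934   0.24716799] [2.62912146e-03 1.76450410e-01 6.81141662e-05]
scene 1 slot clockwise deg 89.82184 0.054559853
scene -1 slot clockwise deg 3.1917267 0.054790977
side 1 slot clockwise deg 90.77907 0.054870345
side -1 slot clockwise deg 2.421074 0.05437475
```

>>> {"name": "step_arm", "arguments": {"plan": [[0.1, 0.0, 0.04, 0, -0.18], [0.1, 0.001, 0.08, 0, -0.36], [0.1, 0.002, 0.12, 0, -0.54], [0.1, 0.003, 0.15, 0, -0.72], [0.1, 0.003, 0.176, 0, -0.9], [0.1, 0.003, 0.176, 0, -1.08], [0.1, 0.003, 0.176, 0, -1.26], [0.1, 0.003, 0.176, 0, -1.44], [0.1, 0.003, 0.176, 0, -1.54], [0.1, 0.003, 0.176, 0.04, -1.54], [0.1, 0.003, 0.176, 0.075, -1.54], [0.1, 0.003, 0.176, 0.075, -1.54], [0.1, 0.003, 0.176, 0.075, -1.54]]}}

```text
time: 11.38
tool_pos: [0.5063, 0.0113, 0.1734]
tool_rot: [3.141, -0.0, 1.34]
contact_force: [0.8, -0.7, 0.3]
opening: 0.0417
grip_force: 0.0
```

```bash
python3 - <<'E'
from h import *
s=observe(); p=s["tool_pos"]; print(p,s["tool_rot"],s["opening"],s["contact_force"],s["torque"])
print("box",(p[:2]-B)@ex,(p[:2]-B)@ey)
c=read_camera("side"); cv2.imwrite("pics/side5.png",cv2.resize(c["img"][110:320,220:440,::-1],None,fx=2.5,fy=2.5))
E
```

```text
[0.50631411 0.01128052 0.17342624] [ 3.14100722e+00 -8.73156951e-05  1.34049636e+00] 0.041730816431931037 [ 0.83676419 -0.7214038   0.27162462] [0.03324299 0.0105467  0.00546804]
box -0.06326284224286534 -0.08734285336047273
```

View pics/side5.png

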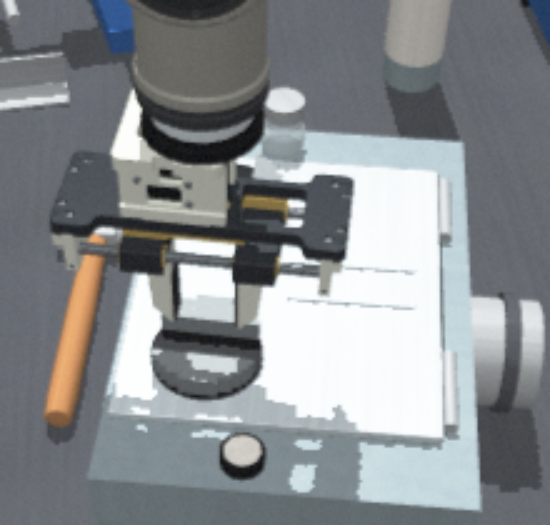

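Fingertips are over the right slot (around (205,325) in the crop), lined up with it. Inserting.

>>> {"name": "step_arm", "arguments": {"plan": [[0.1, -0.001, -0.001, 0.015, 0], [0.1, -0.001, -0.001, 0.026, 0], [0.1, -0.001, -0.001, 0.035, 0], [0.1, -0.001, -0.001, 0.035, 0]]}}

```text
time: 11.92
tool_pos: [0.5045, 0.0106, 0.1374]
tool_rot: [-3.141, 0.0, 1.341]
contact_force: [0.1, -0.4, 0.5]
opening: 0.0415
grip_force: 0.0
```

>>> {"name": "step_arm", "arguments": {"plan": [[0.1, 0, 0, 0, 0.12], [0.1, 0, 0, 0, 0.24], [0.1, 0, 0, 0, 0.36], [0.1, 0, 0, 0, 0.48], [0.1, 0, 0, 0, 0.6], [0.1, 0, 0, 0, 0.72], [0.1, 0, 0, 0, 0.84], [0.1, 0, 0, 0, 0.96], [0.1, 0, 0, 0, 1.08], [0.1, 0, 0, 0, 1.2], [0.1, 0, 0, 0, 1.32], [0.1, 0, 0, 0, 1.44], [0.1, 0, 0, 0, 1.56], [0.1, 0, 0, 0, 1.66], [0.1, 0, 0, 0, 1.7], [0.1, 0, 0, 0, 1.7]]}}

```text
time: 13.92
tool_pos: [0.505, 0.0105, 0.1382]
tool_rot: [-3.141, -0.001, -0.359]
contact_force: [0.5, -0.2, -0.5]
opening: 0.0414
grip_force: 0.7
```

```bash
python3 -c "
from h import *
s=observe(); print(s['tool_pos'],s['contact_force'],s['torque'],s['tool_rot'],s['opening'])"
```

```text
[0.50503785 0.0105297  0.13817555] [ 0.53839981 -0.16127804 -0.50032908] [0.06188004 0.13218551 0.02676467] [-3.14142558e+00 -9.71896387e-04 -3.58664317e-01] 0.04139649648611379
```

>>> {"name": "step_arm", "arguments": {"plan": [[0.1, 0, 0, 0, 0.04], [0.1, 0, 0, 0, 0.06], [0.1, 0, 0, 0, 0.06]]}}

```text
time: 14.3
tool_pos: [0.505, 0.0104, 0.1381]
tool_rot: [3.141, -0.001, -0.417]
contact_force: [0.4, -0.2, 2.4]
opening: 0.0412
grip_force: 13.0
```

```bash
python3 -c "
from h import *
s=observe(); print(s['tool_pos'],s['contact_force'],s['torque'],s['tool_rot'],s['opening'])"
```

```text
[0.5050394  0.01044257 0.13811431] [ 0.4396996  -0.1607043   2.39910991] [-0.0879641   0.05544024  1.08407387] [ 3.14135558e+00 -1.25600774e-03 -4.16990050e-01] 0.041225622528688215
```

At the stop (1.1 N m). A touch more, then straighten, lift and check.

>>> {"name": "step_arm", "arguments": {"plan": [[0.1, 0, 0, 0, 0.03], [0.1, 0, 0, 0, 0.03], [0.1, 0, 0, 0, -0.11], [0.1, 0, 0, 0, -0.22], [0.1, 0, 0, 0, -0.22], [0.1, 0, 0, -0.03, -0.22], [0.1, 0, 0, -0.06, -0.22], [0.1, 0, 0, -0.12, -0.22], [0.1, 0, 0, -0.12, -0.22], [0.1, 0, 0, -0.12, -0.22]]}}

```text
time: 15.55
tool_pos: [0.5042, 0.0107, 0.2572]
tool_rot: [-3.141, 0.001, -0.202]
contact_force: [0.7, -0.7, -0.7]
opening: 0.0416
grip_force: 0.0
```

```bash
python3 m.py; python3 - <<'E'
from h import *
c=read_camera("side"); cv2.imwrite("pics/side6.png",cv2.resize(c["img"][110:390,180:440,::-1],None,fx=2,fy=2))
c=read_camera("scene"); P=cloud(c); b=np.dstack([(P[...,:2]-B)@ex,(P[...,:2]-B)@ey,P[...,2]])
m=(c["range_z"]>0)&(c["img"].min(-1)>190)&(b[...,0]>-.12)&(b[...,0]<.1)&(abs(b[...,1])<.14)&(b[...,2]<.15)&(b[...,2]>.11)
Q=b[m]; print(np.linalg.lstsq(np.c_[Q[:,:2],np.ones(len(Q))],Q[:,2],rcond=None)[0])
E
```

```text
[0.50420641 0.01065017 0.2571913 ] [-3.14122263e+00  8.77232427e-04 -2.01863500e-01] [ 0.10885892  0.13040366 -0.04034008] 1.6413240967348228
to right [0.50445   0.010934  0.2571913] [ 1.81736421e-04 -3.26905042e-04 -3.84619074e-08]
scene 1 slot clockwise deg 89.74411 0.054419413
scene -1 slot clockwise deg 90.24969 0.054721948
side 1 slot clockwise deg 179.39474 0.033034686
side -1 slot clockwise deg 90.18698 0.054905053
[0.00121256 0.00068464 0.1278049 ]
```

View pics/side6.png

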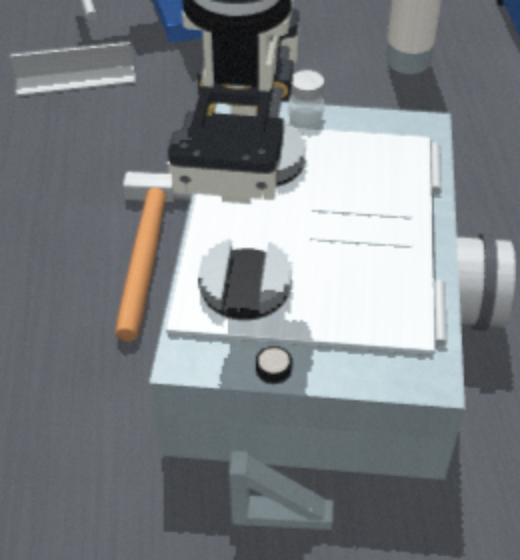

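Both slots measure 90° (the side reading of the left one is masked by the gripper). The cover is shut, the loose things are in place, and the robot is clear.

```bash
python3 -c "
from cell import *
print(hand_in())"
```

```text
the job is handed in; nothing more can be done
None
```

The cover is shut flat, both fasteners are turned clockwise to their stops with their slots parallel to the front edge, and the loose things look undisturbed; I handed the job in shortly after 15.6 s, and no verdict came back.

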